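# Lay the standing book on the place mat

### The arm

A 7-joint arm with a two-finger parallel gripper is mounted at the origin on the work surface. World frame = base frame: x ahead of the robot, y to its left, z up, the work surface at z = 0. Lengths are in m, angles in rad, forces in N, time in s.
With the tool pointing down it reaches from about 0.4 to 0.875 m from the base axis. Payload 19.3 kg.
Tool frame: the origin (TCP) lies midway between the tips of the shut fingers; the grasp point (between the pads) lies bot.pinch_z behind it (bot.pinch_z is the distance from the TCP to the grasp point, in m); z points along the fingers, y is the line along which they close (so a half turn about z gives the same grasp; the last joint's range is limited). The gripper opens to 85 mm and grips with 20 to 120 N. Pads are 22 mm wide; open, the fingers measure 114 mm over their backs; the gripper's body (76 mm by 85 mm) begins 54 mm behind the grasp point. The pads swing forward as they close: fully open they stand 13 mm farther back than shut.
Start: joints at [1.104, 0.521, -0.036, 1.599, 0.021, 1.021, -0.113], TCP at [0.242, -0.576, 0.209] pointing down, gripper open.
Joint ranges: [-2.91, 2.91], [-0.3, 2.13], [-1.5, 1.42], [0.17, 2.43], [-1.26, 4.41], [0.16, 1.93], [-2.52, 2.52]. Speed limits (rad/s): [1.89, 1.89, 2.39, 2.39, 3.01, 3.01, 3.01].

### API

Orientations are given as [roll, pitch, yaw] about the fixed x, y, z axes, in that order (R = Rz(yaw) Ry(pitch) Rx(roll)).
In Python, from workcell import readout, grab_frame, camera_info, workorder, bot gives the robot as it stands. The module is installed in compiled form; this text tells all that it offers.
- The arm moves only by the tool drive_tool, never from a script. Its argument "targets" is a list of rows, each an object of numbers: "dx", "dy", "dz": the shift along the tool's x, y, z as a fraction of full scale; "yaw": the turn about the tool's z as a fraction of full scale; "fingers": the closure, from 0 (fully open) to 1 (shut). In form: [{"dx": .., "dy": .., "dz": .., "yaw": .., "fingers": ..}, ...]. A call has 1 to 20 rows; each row shifts and turns the commanded pose from where the row before left it, along the tool's axes as they then stand; what a row does not reach is not made up. Full scale, the value 1, is 0.1 m for a shift and 90 degrees for a turn. A row lasts 1/10 s, in which the tool goes at most 50 mm and 8.59 degrees, less where a joint would pass 70% of its speed; a pose out of reach is approached as far as the arm can. A call with a number of a shift or a turn outside -1 to 1 is refused whole. A call with a gripper value outside its range is refused whole. The fingers move at their own pace and stop on an object; "squeeze" is the grip in N (left out, the last holds). Time passes only in rows, so rows that do not move let the fingers close. It gives the time, the measured TCP pose, the force, the opening and the grip force at its end, in the units of the state.
- readout.observe(): the state, without advancing time (a new reading comes with each control period).
- grab_frame(name): name is "scene" or "top"; returns the picture (420x560x3 uint8, blue, green, red); there is no depth.
- camera_info(name): a dict with "fx", "fy", "cx", "cy" (pixels), "T" (4x4, takes a point from camera to world coordinates). Camera axes: x right, y up, looking along -z (the intrinsics and any distortion apply to the point x, -y, -z); pixel columns grow to the right and rows downward; lengths in m; the calibration is good to about 2 mm. A picture is of the moment at which its call begins. camera_info takes no time and is no camera call.
- workorder.job_done(): hands the job in; it is judged then, once.
The state is a dict: "clock": time; "qpos": joint angles; "qd": joint speeds; "joint_efforts": joint torques, N m; "position": TCP position; "tool_rot": TCP orientation; "force": force on the tool from outside, world axes, zero at the start; "moment": the same for the moment, N m; "grip_width": finger opening in m; "finger_force": force on a finger pad.
Only numpy, scipy, OpenCV 4.12 (cv2) and the standard library are available. Lean on these libraries where they do the work, as an engineer would, in place of code of your own. Each camera call takes 0.05 s, during which the arm holds its last target. There are 200 camera calls.

### The job

A thick book has been left standing on end on the dining table, between the cork place mat and the tray of tea things. Push it over with the fingertips so that it comes down towards the mat, then push it along until it lies flat with all of it on the mat, squared up with the edges of the mat. Only push it, never lift or carry it, and leave the tea things on the tray undisturbed.

Things in the scene. Friction and masses are not known exactly. Their poses are not given: they have to be found in the camera images.
- book: loose hardback book, plain grey covers, pale page edges, 190 mm tall, 130 wide, 35 thick, 0.3 to 0.6 kg; starts standing on its lower end on the bare table. Origin: centre of the lower end face. z runs from lower to upper end (up at the start), x along the 130 mm width, y along the 35 mm thickness (the mat lies roughly towards its +y or its -y, differently in each start)
- book_center (a point): centre of the book's volume, 95 mm along the book's z from its origin
- book_foot_a (a point): corner of the book at mid-thickness: lower end, x = -65 mm
- book_foot_b (a point): corner of the book at mid-thickness: lower end, x = +65 mm
- book_head_a (a point): corner of the book at mid-thickness: upper end, x = -65 mm
- book_head_b (a point): corner of the book at mid-thickness: upper end, x = +65 mm
- mat: rectangular cork place mat fixed to the table, 4 mm thick, 250 mm along its x, 300 mm along its y, empty. Origin: centre of its underside. Its nearest edge is 5 to 75 mm from the standing book, and its y axis within 0.27 rad of the book's (either way). A book lying across its edge slides up onto it without catching when pushed
- tray: dark wooden tray board fixed to the table on the other side of the book from the mat, 300 mm along its x, 150 mm along its y, 8 mm thick; origin: centre of its underside. The tea things stand on it; the gap between them and the book is at least 75 mm
- mug_near: white mug, 72 mm wide, 92 mm tall, with a handle on its +y side, loose, on the tray; origin: centre of its foot
- mug_far: grey mug, 72 mm wide, 92 mm tall, with a handle on its +y side, loose, on the tray; origin: centre of its foot
- teapot: round glass teapot with black lid and handle (handle on its +x side, out to 68 mm), 92 mm wide, 108 mm tall, loose, on the tray between the mugs; origin: centre of its foot
There are look-alikes about, which are no part of the job. Several things have the shape of the book; the one meant has the colours described above.

How it is judged:
At the end, for the whole second after the job is handed in: The book lies flat on one of its covers (within 0.06 rad), at rest on the mat, with all four of its corners within the mat's outline (3 mm of overhang is allowed) and its sides parallel to the mat's within 0.12 rad (7 degrees); mugs and teapot are within 15 mm of where they stood ((angle between book's own y axis and vertical below 0.06 rad or angle between book's own y axis and vertical above 3.08 rad) and x of book_foot_a in the frame of mat between -0.128 and 0.128 m and x of book_foot_b in the frame of mat between -0.128 and 0.128 m and x of book_head_a in the frame of mat between -0.128 and 0.128 m and x of book_head_b in the frame of mat between -0.128 and 0.128 m and y of book_foot_a in the frame of mat between -0.153 and 0.153 m and y of book_foot_b in the frame of mat between -0.153 and 0.153 m and y of book_head_a in the frame of mat between -0.153 and 0.153 m and y of book_head_b in the frame of mat between -0.153 and 0.153 m and angle between the x axis of book and the x axis of mat, either way round below 0.12 rad and height (world z) of book_center below 0.03 m and linear speed of book below 0.02 m/s and distance of each of mug_near, mug_far, teapot from where it was at the start of the episode below 0.015 m); the robot touches nothing.
It fails at once if the book is lifted or carried: all four of its corners (at mid-thickness) are more than 35 mm above the table at once (height (world z) of each of book_foot_a, book_foot_b, book_head_a, book_head_b above 0.035 m).
It fails at once if a mug or the teapot is moved by more than 15 mm or tipped by more than 0.25 rad (distance of any of mug_near, mug_far, teapot from where it was at the start of the episode above 0.015 m or angle between any of mug_near, mug_far, teapot's own z axis and vertical above 0.25 rad).
It also fails if it takes over 43 s, if anything falls off the work surface, if the arm or the gripper's body presses on something with over 40 N, if the wrist force passes 120 N, or if a joint passes its speed limit or range.

## Working session

There is one attempt and no reset: what is moved stays moved. The work goes in short steps, Python scripts to look and compute and a tool call to move; the robot and the scene stay as the last step left them, time stands still between calls to the robot, and variables do not carry over. Pictures are saved under pics/ and viewed, at most 10 in all, crops included, and the job is handed in when it is done.

Besides the shell and the picture viewer there is one more tool, called as a command line: name --argument value ..., lists and objects as JSON in quotes. drive_tool: Moves the arm, as the interface text tells. Shift numbers are shares of 0.1 m and turn numbers shares of 90 degrees, none past 1 either way. Its arguments: {"type":"object","properties":{"targets":{"type":"array","items":{"type":"object","properties":{"dx":{"type":"number","minimum":-1,"maximum":1},"dy":{"type":"number","minimum":-1,"maximum":1},"dz":{"type":"number","minimum":-1,"maximum":1},"yaw":{"type":"number","minimum":-1,"maximum":1},"fingers":{"type":"number"}}}},"squeeze":{"type":"number"}},"required":["targets"]}

```bash
mkdir -p pics; python3 - <<'E'
from workcell import *
import cv2,numpy as np
for n in("scene","top"):
    cv2.imwrite(f"pics/{n}0.png",grab_frame(n)); c=camera_info(n); print(n,{k:(np.round(v,4).tolist()) for k,v in c.items() if not isinstance(v,str)})
s=readout.observe();print(s["position"],s["tool_rot"],s["clock"],bot.pinch_z)
E
```

```text
scene {'fx': 408.7543, 'fy': 408.7543, 'cx': 280.7114, 'cy': 212.7082, 'T': [[-0.4091, -0.6947, 0.5917, 1.0477], [0.9123, -0.298, 0.2809, 0.2691], [-0.0189, 0.6547, 0.7557, 0.7606], [0.0, 0.0, 0.0, 1.0]]}
top {'fx': 397.4538, 'fy': 397.4538, 'cx': 281.3218, 'cy': 208.8963, 'T': [[-0.022, 0.9868, -0.1605, 0.4083], [-0.9997, -0.0208, 0.0091, 0.0191], [0.0056, 0.1606, 0.987, 1.0039], [0.0, 0.0, 0.0, 1.0]]}
[ 0.24137316 -0.57617376  0.20847492] [-3.14058984e+00  7.59030569e-05  3.96762033e-01] 0.1 0.0187
```

View pics/scene0.png

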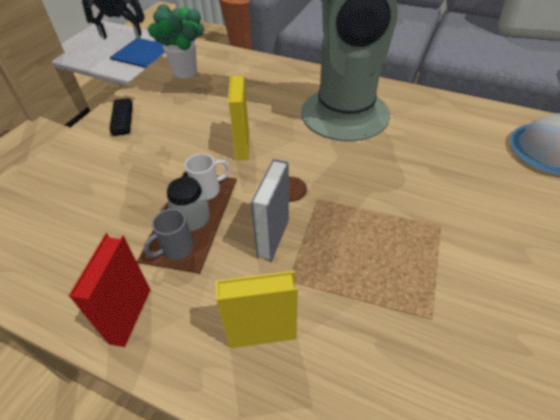

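View pics/top0.png

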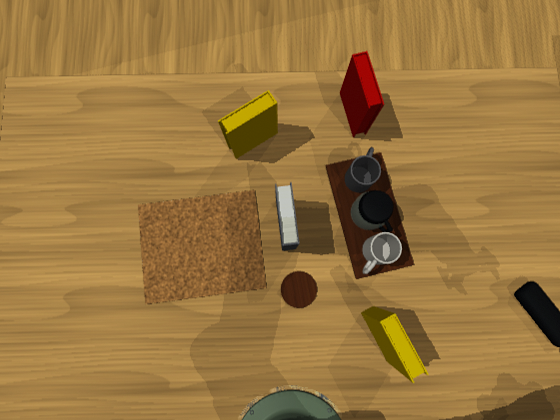

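The top view shows the grey book at about (287,216), with the mat on its left at (202,247) and the tray with the mugs and teapot on its right at (370,215). The scene view agrees, with the book at (271,210) and the mat at (370,255). There is also a flat brown disc at about (299,289) in the top view.

```bash
cat > h.py <<'E'
import cv2,numpy as np
from workcell import grab_frame,camera_info,readout
def cast(n,uv,z):
    c=camera_info(n);T=np.array(c["T"]);uv=np.atleast_2d(uv).astype(float)
    d=np.c_[(uv[:,0]-c["cx"])/c["fx"],-(uv[:,1]-c["cy"])/c["fy"],-np.ones(len(uv))]@T[:3,:3].T
    return T[:3,3]+d*((z-T[2,3])/d[:,2])[:,None]
def blob(mask,near):
    k=cv2.morphologyEx(mask,cv2.MORPH_OPEN,np.ones((3,3)))
    cs=cv2.findContours(k,cv2.RETR_EXTERNAL,cv2.CHAIN_APPROX_NONE)[0]
    cs=[c for c in cs if cv2.contourArea(c)>60]
    return max(cs,key=lambda c:cv2.pointPolygonTest(c,near,True))
def rect(n,c,z):
    p=cast(n,c[:,0],z)[:,:2]; r=cv2.minAreaRect((p*1000).astype(np.float32))
    b=cv2.boxPoints(r); e=[b[1]-b[0],b[2]-b[1]]; L=max(e,key=np.linalg.norm)
    return np.array(r[0]),sorted(r[1]),np.degrees(np.arctan2(L[1],L[0]))%180
E
python3 - <<'E'
from h import *
im=cv2.imread("pics/top0.png");h=cv2.cvtColor(im,cv2.COLOR_BGR2HSV)
print(camera_info("top").keys())
for p in[(200,247),(287,205),(294,225),(290,245),(270,216),(340,240),(299,289),(240,120),(130,240)]:print(p,h[p[1],p[0]])
for u in range(270,305,2): print(u,h[215,u],end=" ")
print()
print([ (u,h[247,u].tolist()) for u in range(128,150,3)])
E
```

```text
dict_keys(['fx', 'fy', 'cx', 'cy', 'T'])
(200, 247) [ 16 161 138]
(287, 205) [ 45   8 195]
(294, 225) [ 36  23 174]
(290, 245) [90 13 38]
(270, 216) [ 18 148 146]
(340, 240) [ 18 146 129]
(299, 289) [ 11 199  68]
(240, 120) [ 26 255 193]
(130, 240) [ 18 144 156]
270 [ 18 148 145] 272 [ 18 146 145] 274 [ 18 147 144] 276 [ 18 148 146] 278 [107  45  51] 280 [ 40  12 132] 282 [ 42   6 197] 284 [ 42   7 195] 286 [ 48   7 196] 288 [ 48   7 196] 290 [ 48   7 196] 292 [ 48   6 198] 294 [ 42  10 126] 296 [ 18 163  78] 298 [ 18 148  79] 300 [ 17 150  80] 302 [ 17 150  80] 304 [ 17 148  81] 
[(128, [18, 145, 160]), (131, [18, 147, 160]), (134, [18, 146, 159]), (137, [18, 147, 161]), (140, [18, 145, 158]), (143, [16, 160, 132]), (146, [15, 162, 142]), (149, [15, 159, 149])]
```

```bash
python3 - <<'E'
import cv2
a=cv2.imread("pics/top0.png")[140:320,120:420]
cv2.imwrite("pics/crop.png",cv2.resize(a,None,fx=2.6,fy=2.6,interpolation=cv2.INTER_CUBIC))
E
```

```text
(no output)
```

View pics/crop.png

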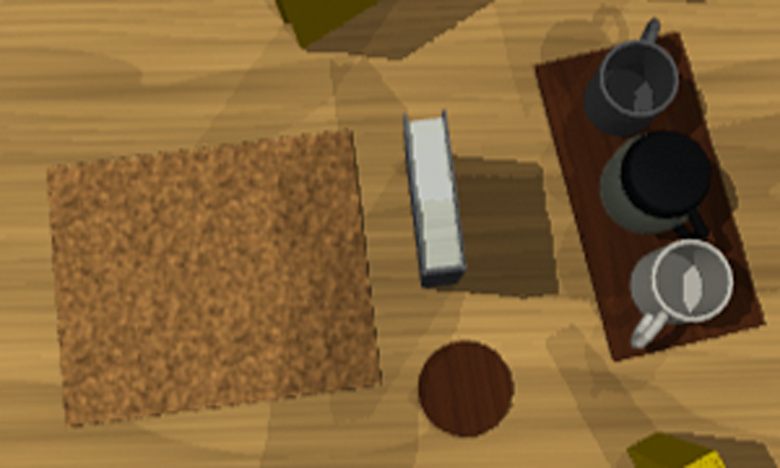

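The crop shows the mat corners at full-image (138.5,205.4), (255.8,190), (266.5,288.5) and (146.2,303.1). The top of the book runs from (275,184)/(291,183) to (283,246)/(299,243), and the mug nearest it has its handle at about (369,270).

```bash
python3 - <<'E'
from h import *
m=cast("top",[(138.5,205.4),(255.8,190),(266.5,288.5),(146.2,303.1)],.004)
print(m.round(4)[:,:2]);print("sides",np.linalg.norm(np.roll(m,-1,0)-m,axis=1).round(3),m.mean(0))
for i in range(4):
    d=np.roll(m,-1,0)[i]-m[i];print(np.degrees(np.arctan2(d[1],d[0])).round(1),end=" ")
b=cast("top",[(275.4,184.2),(291.2,183.1),(298.8,243.1),(282.7,246)],.19)
print("\nbook",b.round(4)[:,:2]);print("sides",np.linalg.norm(np.roll(b,-1,0)-b,axis=1).round(3),b.mean(0))
im=cv2.imread("pics/top0.png");h=cv2.cvtColor(im,cv2.COLOR_BGR2HSV)
k=((h[...,1]<90)).astype(np.uint8)*255
c=blob(k,(287,210));print("booktop mask",rect("top",c,.19),cv2.boundingRect(c))
for i in range(4):
    d=np.roll(b,-1,0)[i]-b[i];print(np.degrees(np.arctan2(d[1],d[0])).round(1),end=" ")
print("tray",cast("top",[(326,165),(380,153),(413,264),(357,278)],.008).round(3)[:,:2].tolist())
print("mugs rims",cast("top",[(366,168),(382,249)],.092).round(3).tolist(),"pot",cast("top",[(376,209)],.108).round(3),"handle",cast("top",[(364,271)],.05).round(3))
print("yellow top corner",cast("top",[(220,120),(277,95)],.19).round(3).tolist(),"disc",cast("top",[(299,289)],.0).round(3))
# scene check: book upper corners cast at z=.19 
print("scene bk top",cast("scene",[(271,162),(289,165),(274,200),(255,195)],.19).round(3)[:,:2].tolist())
print("scene mat",cast("scene",[(315,203),(441,237),(434,308),(296,268)],.004).round(3)[:,:2].tolist())
E
```

```text
[[0.5876 0.3734]
 [0.6214 0.0743]
 [0.3727 0.0508]
 [0.3441 0.3459]]
sides [0.301 0.25  0.296 0.245] [0.48145491 0.21112995 0.004     ]
-83.5 -174.6 95.5 6.4 
book [[ 0.5933  0.0228]
 [ 0.595  -0.0103]
 [ 0.469  -0.0226]
 [ 0.4638  0.0105]]
sides [0.033 0.127 0.033 0.13 ] [5.30283660e-01 9.55251187e-05 1.90000000e-01]
booktop mask (array([523.69970703,   0.76679993]), [37.440242767333984, 134.0315399169922], np.float32(5.7706757)) (275, 185, 25, 65)
-87.1 -174.4 99.0 5.5 tray [[0.683, -0.108], [0.712, -0.25], [0.425, -0.314], [0.393, -0.173]]
mugs rims [[0.65, -0.192, 0.092], [0.459, -0.218, 0.092]] pot [[ 0.549 -0.206  0.108]] handle [[ 0.41  -0.183  0.05 ]]
yellow top corner [[0.737, 0.139, 0.19], [0.792, 0.015, 0.19]] disc [[ 0.37 -0.03  0.  ]]
scene bk top [[0.482, -0.018], [0.476, 0.02], [0.577, 0.032], [0.579, -0.007]]
scene mat [[0.392, 0.053], [0.377, 0.358], [0.566, 0.377], [0.588, 0.084]]
```

drive_tool --targets '[{"dz": -0.3,"fingers": 0},{"dz": -0.3,"fingers": 0},{"yaw": -0.08},{"yaw": -0.08},{"yaw": -0.08},{"yaw": -0.08},{"yaw": -0.08},{"yaw": -0.08},{"yaw": -0.08},{"yaw": -0.08},{"yaw": -0.08},{"yaw": -0.08},{"yaw": -0.013},{"yaw": 0}]'

```text
invalid input
```

drive_tool --targets '[{"dx": 0,"dy": 0,"dz": -0.3,"yaw": 0,"fingers": 0},{"dx": 0,"dy": 0,"dz": -0.3,"yaw": 0,"fingers": 0},{"dx": 0,"dy": 0,"dz": 0,"yaw": -0.08,"fingers": 0},{"dx": 0,"dy": 0,"dz": 0,"yaw": -0.08,"fingers": 0},{"dx": 0,"dy": 0,"dz": 0,"yaw": -0.08,"fingers": 0},{"dx": 0,"dy": 0,"dz": 0,"yaw": -0.08,"fingers": 0},{"dx": 0,"dy": 0,"dz": 0,"yaw": -0.08,"fingers": 0},{"dx": 0,"dy": 0,"dz": 0,"yaw": -0.08,"fingers": 0},{"dx": 0,"dy": 0,"dz": 0,"yaw": -0.08,"fingers": 0},{"dx": 0,"dy": 0,"dz": 0,"yaw": -0.08,"fingers": 0},{"dx": 0,"dy": 0,"dz": 0,"yaw": -0.08,"fingers": 0},{"dx": 0,"dy": 0,"dz": 0,"yaw": -0.08,"fingers": 0},{"dx": 0,"dy": 0,"dz": 0,"yaw": -0.01,"fingers": 0},{"dx": 0,"dy": 0,"dz": 0,"yaw": 0,"fingers": 0}]'

```text
clock: 1.5
position: [0.2413, -0.5764, 0.2688]
tool_rot: [-3.142, -0.0, 1.666]
force: [0.8, 0.5, -0.7]
grip_width: 0.0853
finger_force: 0.0
```

drive_tool --targets '[{"dx": 0.12,"dy": 0.09,"dz": 0,"yaw": 0,"fingers": 0},{"dx": 0.24,"dy": 0.18,"dz": 0,"yaw": 0,"fingers": 0},{"dx": 0.24,"dy": 0.18,"dz": 0,"yaw": 0,"fingers": 0},{"dx": 0.24,"dy": 0.18,"dz": 0,"yaw": 0,"fingers": 0},{"dx": 0.24,"dy": 0.18,"dz": 0,"yaw": 0,"fingers": 0},{"dx": 0.24,"dy": 0.18,"dz": 0,"yaw": 0,"fingers": 0},{"dx": 0.24,"dy": 0.18,"dz": 0,"yaw": 0,"fingers": 0},{"dx": 0.24,"dy": 0.18,"dz": 0,"yaw": 0,"fingers": 0},{"dx": 0.24,"dy": 0.18,"dz": 0,"yaw": 0,"fingers": 0},{"dx": 0.24,"dy": 0.18,"dz": 0,"yaw": 0,"fingers": 0},{"dx": 0.24,"dy": 0.18,"dz": 0,"yaw": 0,"fingers": 0},{"dx": 0.24,"dy": 0.18,"dz": 0,"yaw": 0,"fingers": 0},{"dx": 0.24,"dy": 0.18,"dz": 0,"yaw": 0,"fingers": 0},{"dx": 0.24,"dy": 0.18,"dz": 0,"yaw": 0,"fingers": 0},{"dx": 0.24,"dy": 0.18,"dz": 0,"yaw": 0,"fingers": 0},{"dx": 0.24,"dy": 0.18,"dz": 0,"yaw": 0,"fingers": 0},{"dx": 0.24,"dy": 0.18,"dz": 0,"yaw": 0,"fingers": 0},{"dx": 0.24,"dy": 0.18,"dz": 0,"yaw": 0,"fingers": 0},{"dx": 0.24,"dy": 0.18,"dz": 0,"yaw": 0,"fingers": 0},{"dx": 0.24,"dy": 0.18,"dz": 0,"yaw": 0,"fingers": 0}]'

```text
clock: 3.5
position: [0.5451, -0.0743, 0.2691]
tool_rot: [-3.142, 0.0, 1.667]
force: [-0.1, 0.2, -0.3]
grip_width: 0.0852
finger_force: 0.0
```

drive_tool --targets '[{"dx": 0,"dy": -0.08,"dz": 0.26,"yaw": -0.004,"fingers": 0},{"dx": 0,"dy": 0,"dz": 0.27,"yaw": 0,"fingers": 0},{"dx": 0,"dy": 0,"dz": 0.27,"yaw": 0,"fingers": 0},{"dx": 0,"dy": 0,"dz": 0.27,"yaw": 0,"fingers": 0},{"dx": 0,"dy": 0,"dz": 0.26,"yaw": 0,"fingers": 0},{"dx": 0.1,"dy": 0,"dz": 0,"yaw": 0,"fingers": 0},{"dx": 0.1,"dy": 0,"dz": 0,"yaw": 0,"fingers": 0},{"dx": 0.1,"dy": 0,"dz": 0,"yaw": 0,"fingers": 0},{"dx": 0.05,"dy": 0,"dz": 0,"yaw": 0,"fingers": 0}]'

```text
clock: 4.4
position: [0.5338, -0.0405, 0.1374]
tool_rot: [3.14, 0.0, 1.676]
force: [0.0, 0.0, 0.5]
grip_width: 0.0855
finger_force: 0.0
```

```bash
python3 - <<'E'
from h import *
a=grab_frame("scene")[100:340,120:460]; b=grab_frame("top")[130:370,120:460]
cv2.imwrite("pics/pre.png",cv2.resize(np.hstack([a,b]),None,fx=1.17,fy=1.17))
E
```

```text
(no output)
```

View pics/pre.png

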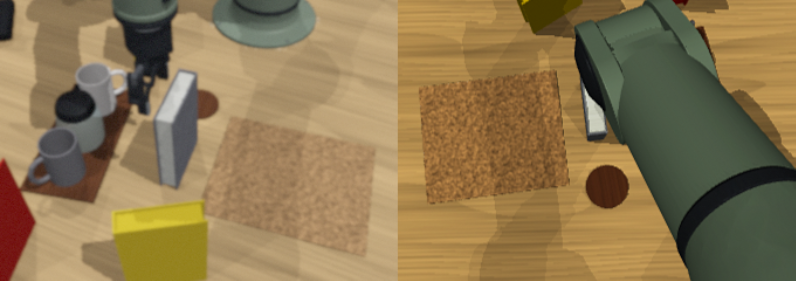

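The pre-push picture shows both fingertips just behind the tray side of the book at about (143,100), clear of the tea things. The mat side of the book is free.

drive_tool --targets '[{"dx": 0.04,"dy": 0,"dz": 0,"yaw": 0,"fingers": 0},{"dx": 0.04,"dy": 0,"dz": 0,"yaw": 0,"fingers": 0},{"dx": 0.04,"dy": 0,"dz": 0,"yaw": 0,"fingers": 0},{"dx": 0.04,"dy": 0,"dz": 0,"yaw": 0,"fingers": 0},{"dx": 0.04,"dy": 0,"dz": 0,"yaw": 0,"fingers": 0},{"dx": 0.04,"dy": 0,"dz": 0,"yaw": 0,"fingers": 0},{"dx": 0.04,"dy": 0,"dz": 0,"yaw": 0,"fingers": 0},{"dx": 0.04,"dy": 0,"dz": 0,"yaw": 0,"fingers": 0},{"dx": 0.04,"dy": 0,"dz": 0,"yaw": 0,"fingers": 0},{"dx": 0.04,"dy": 0,"dz": 0,"yaw": 0,"fingers": 0},{"dx": 0.04,"dy": 0,"dz": 0,"yaw": 0,"fingers": 0},{"dx": 0.04,"dy": 0,"dz": 0,"yaw": 0,"fingers": 0},{"dx": 0.04,"dy": 0,"dz": 0,"yaw": 0,"fingers": 0},{"dx": 0,"dy": 0,"dz": 0,"yaw": 0,"fingers": 0},{"dx": 0,"dy": 0,"dz": 0,"yaw": 0,"fingers": 0},{"dx": 0,"dy": 0,"dz": 0,"yaw": 0,"fingers": 0}]'

```text
clock: 6.1
position: [0.5278, 0.0093, 0.136]
tool_rot: [-3.142, 0.0, 1.675]
force: [-0.6, 0.8, -0.3]
grip_width: 0.0856
finger_force: 0.0
```

```bash
python3 - <<'E'
from h import *
a=grab_frame("scene")[100:340,120:460]; b=grab_frame("top")[130:370,120:460]
cv2.imwrite("pics/post.png",cv2.resize(np.hstack([a,b]),None,fx=1.17,fy=1.17))
E
```

```text
(no output)
```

View pics/post.png

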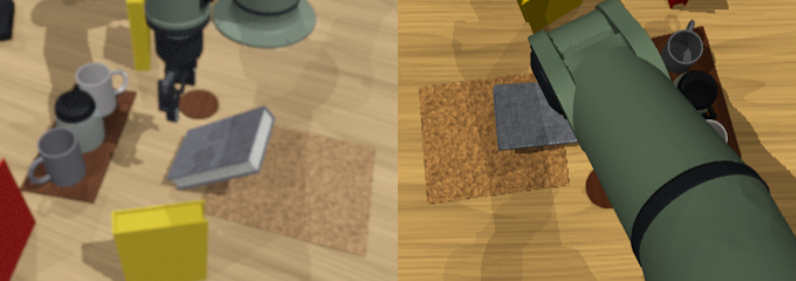

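The topple worked: in both views the book now lies on its cover across the mat edge, with its head at about (270,130) in the scene half. The tea things have not moved. Next I'll measure the book before pushing.

```bash
python3 - <<'E'
from h import *
print("head edge top",cast("top",[(203.5,203),(207.5,258)],.039).round(3).tolist())
im=grab_frame("scene");h=cv2.cvtColor(im,cv2.COLOR_BGR2HSV)
k=((h[...,1]<90)).astype(np.uint8)*255; k[:190]=0;k[:,:250]=0;k[:,360:]=0
c=blob(k,(300,230));a=cv2.approxPolyDP(c,3,True)[:,0];print(a.tolist())
print(cast("scene",a,.039).round(3)[:,:2].tolist())
cv2.imwrite("pics/c2.png",cv2.resize(im[170:290,220:380],None,fx=4.5,fy=4.5,interpolation=cv2.INTER_CUBIC))
E
```

```text
head edge top [[0.584, 0.202, 0.039], [0.449, 0.191, 0.039]]
[[288, 208], [271, 251], [272, 262], [357, 284], [359, 225], [314, 215], [309, 207], [302, 211], [303, 204], [296, 203], [296, 210]]
[[0.463, 0.011], [0.591, 0.026], [0.616, 0.04], [0.596, 0.221], [0.446, 0.179], [0.459, 0.075], [0.44, 0.055], [0.458, 0.044], [0.437, 0.038], [0.44, 0.022], [0.461, 0.03]]
```

View pics/c2.png

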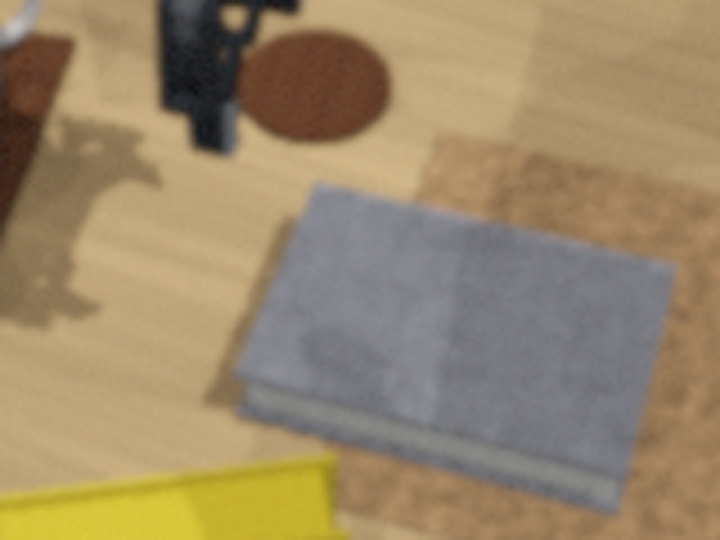

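The book now lies flat across the mat edge (the previous picture caught it mid-fall). Its top face corners in the crop are (318,185), (672,268), (618,480) and (238,375).

```bash
python3 - <<'E'
from h import *
a=np.array([(318,185),(672,268),(618,480),(238,375)])/4.5+[220,170]
p=cast("scene",a,.039)[:,:2];print(p.round(3).tolist(),np.linalg.norm(np.roll(p,-1,0)-p,axis=1).round(3),p.mean(0))
for i in range(4):
    d=np.roll(p,-1,0)[i]-p[i];print(np.degrees(np.arctan2(d[1],d[0])).round(1),end=" ")
t=np.radians(5.9);R=np.array([[np.cos(t),np.sin(t)],[-np.sin(t),np.cos(t)]])
q=(p-[.481,.211])@R.T;print("mat frame",q.round(3).tolist());print("tool",(np.array(readout.observe()["position"][:2])-[.481,.211])@R.T)
E
```

```text
[[0.469, 0.02], [0.45, 0.204], [0.579, 0.216], [0.595, 0.033]] [0.185 0.13  0.184 0.127] [0.52321402 0.11823093]
95.9 5.3 -85.1 -174.4 mat frame [[-0.032, -0.189], [-0.032, -0.004], [0.098, -0.005], [0.095, -0.189]]
tool [ 0.02588323 -0.20542673]
```

drive_tool --targets '[{"dx": -0.13,"dy": 0.06,"dz": 0,"yaw": 0,"fingers": 0},{"dx": -0.13,"dy": 0,"dz": 0,"yaw": 0,"fingers": 0},{"dx": -0.13,"dy": 0,"dz": 0,"yaw": 0,"fingers": 0},{"dx": -0.13,"dy": 0,"dz": 0,"yaw": 0,"fingers": 0},{"dx": -0.13,"dy": 0,"dz": 0,"yaw": 0,"fingers": 0},{"dx": 0,"dy": 0,"dz": 0.26,"yaw": 0,"fingers": 0},{"dx": 0,"dy": 0,"dz": 0.26,"yaw": 0,"fingers": 0},{"dx": 0,"dy": 0,"dz": 0.26,"yaw": 0,"fingers": 0},{"dx": 0,"dy": 0,"dz": 0.26,"yaw": 0,"fingers": 0},{"dx": 0,"dy": 0,"dz": 0.24,"yaw": 0,"fingers": 0},{"dx": 0,"dy": 0,"dz": 0,"yaw": 0,"fingers": 0}]'

```text
clock: 7.35
position: [0.5389, -0.055, 0.0056]
tool_rot: [-3.138, -0.001, 1.675]
force: [-0.6, 0.1, 0.2]
grip_width: 0.0858
finger_force: 0.0
```

drive_tool --targets '[{"dx": 0.1,"dy": 0,"dz": -0.03,"yaw": 0,"fingers": 0},{"dx": 0.1,"dy": 0,"dz": 0,"yaw": 0,"fingers": 0},{"dx": 0.1,"dy": 0,"dz": 0,"yaw": 0,"fingers": 0},{"dx": 0.1,"dy": 0,"dz": 0,"yaw": 0,"fingers": 0},{"dx": 0.1,"dy": 0,"dz": 0,"yaw": 0,"fingers": 0},{"dx": 0.05,"dy": 0,"dz": 0,"yaw": 0,"fingers": 0},{"dx": 0.05,"dy": 0,"dz": 0,"yaw": 0,"fingers": 0},{"dx": 0.05,"dy": 0,"dz": 0,"yaw": 0,"fingers": 0},{"dx": 0.05,"dy": 0,"dz": 0,"yaw": 0,"fingers": 0},{"dx": 0.05,"dy": 0,"dz": 0,"yaw": 0,"fingers": 0},{"dx": 0.05,"dy": 0,"dz": 0,"yaw": 0,"fingers": 0},{"dx": 0.05,"dy": 0,"dz": 0,"yaw": 0,"fingers": 0}]'

```text
clock: 8.55
position: [0.5317, 0.0304, 0.011]
tool_rot: [-3.142, -0.0, 1.675]
force: [-0.8, -0.4, 0.6]
grip_width: 0.0854
finger_force: 0.0
```

drive_tool --targets '[{"dx": 0.05,"dy": 0,"dz": 0,"yaw": 0,"fingers": 0},{"dx": 0.05,"dy": 0,"dz": 0,"yaw": 0,"fingers": 0},{"dx": 0.05,"dy": 0,"dz": 0,"yaw": 0,"fingers": 0},{"dx": 0.05,"dy": 0,"dz": 0,"yaw": 0,"fingers": 0},{"dx": 0.05,"dy": 0,"dz": 0,"yaw": 0,"fingers": 0},{"dx": 0.05,"dy": 0,"dz": 0,"yaw": 0,"fingers": 0}]'

```text
clock: 9.15
position: [0.5285, 0.0603, 0.011]
tool_rot: [-3.142, -0.0, 1.675]
force: [-0.4, -0.0, -0.9]
grip_width: 0.0855
finger_force: 0.0
```

```bash
python3 - <<'E'
from h import *
im=grab_frame("scene")
cv2.imwrite("pics/c3.png",cv2.resize(im[150:320,220:460],None,fx=3.3,fy=3.3,interpolation=cv2.INTER_CUBIC))
E
```

```text
(no output)
```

View pics/c3.png

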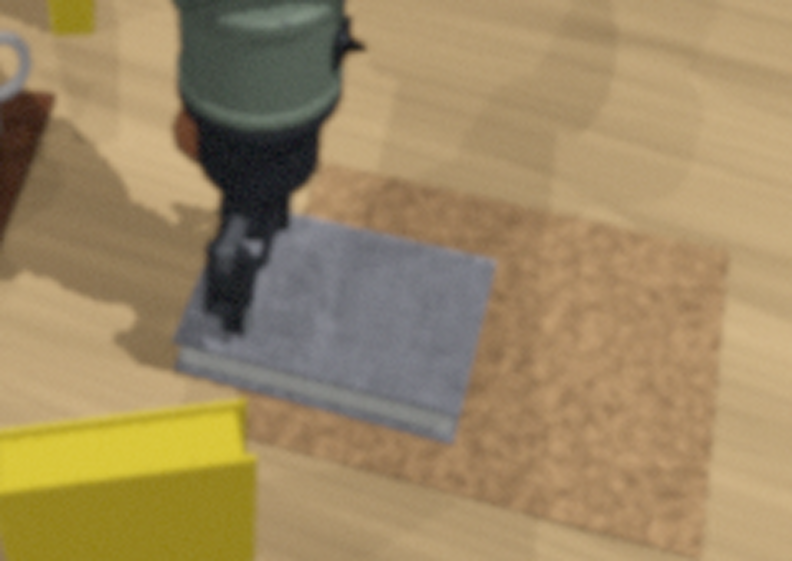

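The fingertips look as if they are over the book's cover, with the near tip at crop (235,335), rather than behind its foot. I'll check the tip height before moving further.

```bash
python3 - <<'E'
from h import *
for z in(.015,.025,.04,.05,.06): print(z,cast("scene",np.array([(235,335)])/3.3+[220,150],z).round(3)[:,:2].tolist())
a=np.array([(290,215),(495,262),(455,415),(178,340)])/3.3+[220,150]
t=np.radians(5.9);R=np.array([[np.cos(t),np.sin(t)],[-np.sin(t),np.cos(t)]])
p=cast("scene",a,.039)[:,:2];print(p.round(3).tolist(),((p-[.481,.211])@R.T).round(3).tolist(),np.linalg.norm(np.roll(p,-1,0)-p,axis=1).round(3))
s=readout.observe();print(s["force"],s["moment"],s["position"])
E
```

```text
0.015 [[0.559, 0.06]]
0.025 [[0.566, 0.063]]
0.04 [[0.576, 0.067]]
0.05 [[0.582, 0.07]]
0.06 [[0.589, 0.073]]
[[0.465, 0.062], [0.449, 0.205], [0.576, 0.216], [0.593, 0.034]] [[-0.032, -0.147], [-0.033, -0.002], [0.096, -0.004], [0.094, -0.187]] [0.144 0.128 0.183 0.131]
[0.06791978 1.6678728  0.1895253 ] [ 0.09209061 -0.02605391 -0.02126388] [0.52844871 0.06122332 0.0110313 ]
```

The book has not moved: its foot is still at mat y ≈ -0.188. The open tips passed over the cover at about z = 0.04. I'll go up and back, half close the fingers so the tips reach lower, and try again.

drive_tool --targets '[{"dx": 0,"dy": 0,"dz": -0.2,"yaw": 0,"fingers": 0},{"dx": 0,"dy": 0,"dz": -0.2,"yaw": 0,"fingers": 0},{"dx": -0.2,"dy": 0,"dz": 0,"yaw": 0,"fingers": 0.5},{"dx": -0.2,"dy": 0,"dz": 0,"yaw": 0,"fingers": 0.5},{"dx": -0.2,"dy": 0,"dz": 0,"yaw": 0,"fingers": 0.5},{"dx": -0.2,"dy": 0,"dz": 0,"yaw": 0,"fingers": 0.5},{"dx": -0.2,"dy": 0,"dz": 0,"yaw": 0,"fingers": 0.5},{"dx": -0.15,"dy": 0,"dz": 0,"yaw": 0,"fingers": 0.5},{"dx": 0,"dy": 0,"dz": 0.14,"yaw": 0,"fingers": 0.5},{"dx": 0,"dy": 0,"dz": 0.14,"yaw": 0,"fingers": 0.5},{"dx": 0,"dy": 0,"dz": 0.14,"yaw": 0,"fingers": 0.5},{"dx": 0,"dy": 0,"dz": 0,"yaw": 0,"fingers": 0.5},{"dx": 0,"dy": 0,"dz": 0,"yaw": 0,"fingers": 0.5}]'

```text
clock: 10.5
position: [0.5403, -0.0536, 0.0085]
tool_rot: [-3.141, -0.001, 1.677]
force: [-0.5, 0.0, 0.4]
grip_width: 0.0422
finger_force: 0.0
```

drive_tool --targets '[{"dx": 0.1,"dy": 0,"dz": 0,"yaw": 0,"fingers": 0.5},{"dx": 0.1,"dy": 0,"dz": 0,"yaw": 0,"fingers": 0.5},{"dx": 0.1,"dy": 0,"dz": 0,"yaw": 0,"fingers": 0.5},{"dx": 0.1,"dy": 0,"dz": 0,"yaw": 0,"fingers": 0.5},{"dx": 0.1,"dy": 0,"dz": 0,"yaw": 0,"fingers": 0.5},{"dx": 0.05,"dy": 0,"dz": 0,"yaw": 0,"fingers": 0.5},{"dx": 0.05,"dy": 0,"dz": 0,"yaw": 0,"fingers": 0.5},{"dx": 0.05,"dy": 0,"dz": 0,"yaw": 0,"fingers": 0.5},{"dx": 0.05,"dy": 0,"dz": 0,"yaw": 0,"fingers": 0.5},{"dx": 0.05,"dy": 0,"dz": 0,"yaw": 0,"fingers": 0.5},{"dx": 0.05,"dy": 0,"dz": 0,"yaw": 0,"fingers": 0.5}]'

```text
clock: 11.6
position: [0.5322, 0.0249, 0.009]
tool_rot: [-3.141, 0.0, 1.675]
force: [0.2, -3.4, 0.4]
grip_width: 0.0426
finger_force: 2.0
```

```bash
python3 - <<'E'
from h import *
s=readout.observe();print(s["force"],s["position"])
im=grab_frame("scene")
cv2.imwrite("pics/c4.png",cv2.resize(im[150:320,220:460],None,fx=3.3,fy=3.3,interpolation=cv2.INTER_CUBIC))
E
```

```text
[ 0.20485193 -3.39985527  0.40856933] [0.53218384 0.02493298 0.00897784]
```

View pics/c4.png

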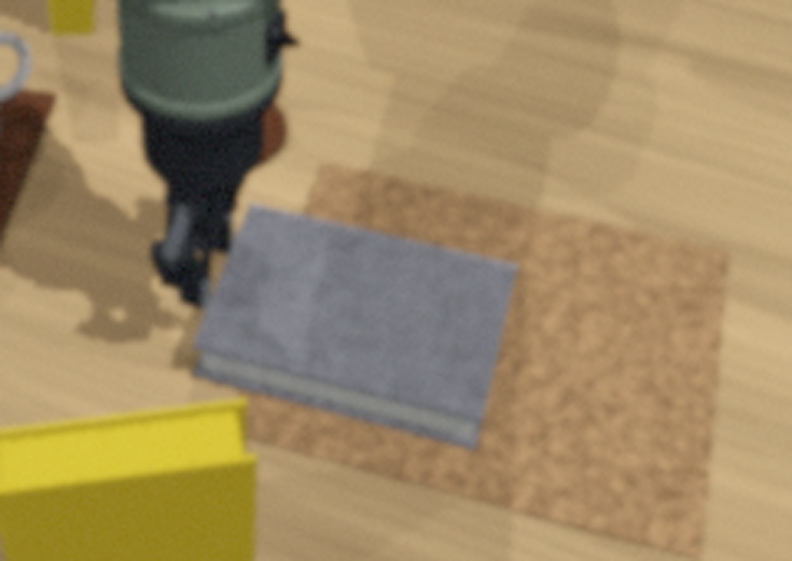

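The fingers are now behind the foot and pushing with 3.4 N. The book's head edge has moved right to crop x ≈ 515, with the book still square. Another 80 mm should centre it.

drive_tool --targets '[{"dx": 0.05,"dy": 0,"dz": 0,"yaw": 0,"fingers": 0.5},{"dx": 0.05,"dy": 0,"dz": 0,"yaw": 0,"fingers": 0.5},{"dx": 0.05,"dy": 0,"dz": 0,"yaw": 0,"fingers": 0.5},{"dx": 0.05,"dy": 0,"dz": 0,"yaw": 0,"fingers": 0.5},{"dx": 0.05,"dy": 0,"dz": 0,"yaw": 0,"fingers": 0.5},{"dx": 0.05,"dy": 0,"dz": 0,"yaw": 0,"fingers": 0.5},{"dx": 0.05,"dy": 0,"dz": 0,"yaw": 0,"fingers": 0.5},{"dx": 0.05,"dy": 0,"dz": 0,"yaw": 0,"fingers": 0.5},{"dx": 0.05,"dy": 0,"dz": 0,"yaw": 0,"fingers": 0.5},{"dx": 0.05,"dy": 0,"dz": 0,"yaw": 0,"fingers": 0.5},{"dx": 0.05,"dy": 0,"dz": 0,"yaw": 0,"fingers": 0.5},{"dx": 0.05,"dy": 0,"dz": 0,"yaw": 0,"fingers": 0.5},{"dx": 0.05,"dy": 0,"dz": 0,"yaw": 0,"fingers": 0.5},{"dx": 0.05,"dy": 0,"dz": 0,"yaw": 0,"fingers": 0.5},{"dx": 0.05,"dy": 0,"dz": 0,"yaw": 0,"fingers": 0.5},{"dx": 0.05,"dy": 0,"dz": 0,"yaw": 0,"fingers": 0.5},{"dx": 0,"dy": 0,"dz": 0,"yaw": 0,"fingers": 0.5}]'

```text
clock: 13.35
position: [0.5238, 0.1058, 0.009]
tool_rot: [3.141, -0.001, 1.676]
force: [0.5, -0.5, 0.2]
grip_width: 0.0426
finger_force: 0.0
```

drive_tool --targets '[{"dx": -0.15,"dy": 0,"dz": 0,"yaw": 0,"fingers": 0.5},{"dx": -0.2,"dy": 0,"dz": 0,"yaw": 0,"fingers": 0.5},{"dx": -0.2,"dy": 0,"dz": 0,"yaw": 0,"fingers": 0.5},{"dx": -0.2,"dy": 0,"dz": 0,"yaw": 0,"fingers": 0.5},{"dx": 0,"dy": 0,"dz": -0.3,"yaw": 0,"fingers": 0.5},{"dx": 0,"dy": 0,"dz": -0.3,"yaw": 0,"fingers": 0.5},{"dx": 0,"dy": 0,"dz": -0.3,"yaw": 0,"fingers": 0.5},{"dx": 0,"dy": 0,"dz": -0.3,"yaw": 0,"fingers": 0.5},{"dx": 0,"dy": 0,"dz": 0,"yaw": 0,"fingers": 0.5}]'

```text
clock: 14.25
position: [0.5336, 0.0291, 0.1324]
tool_rot: [3.136, 0.0, 1.674]
force: [0.1, 0.0, -0.7]
grip_width: 0.0428
finger_force: 0.0
```

```bash
python3 - <<'E'
from h import *
im=grab_frame("scene")
cv2.imwrite("pics/c5.png",cv2.resize(im[150:320,220:460],None,fx=3.3,fy=3.3,interpolation=cv2.INTER_CUBIC))
E
```

```text
(no output)
```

View pics/c5.png

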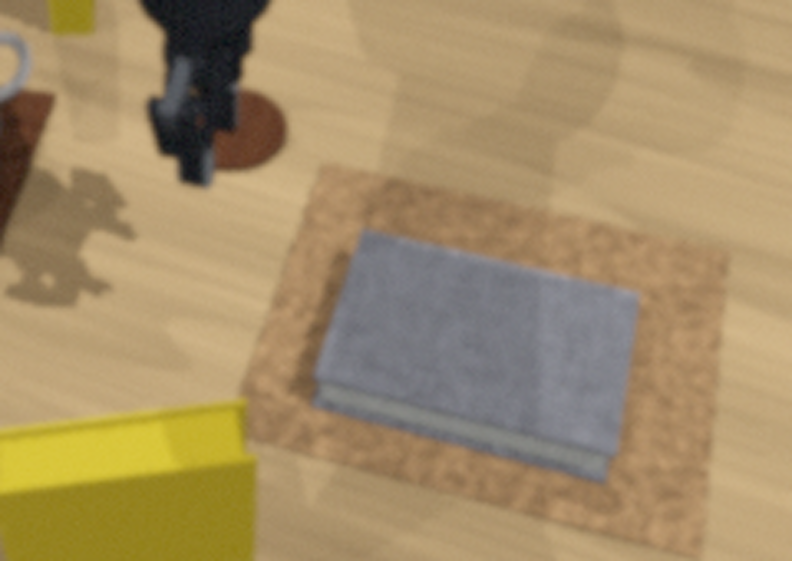

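The book lies wholly on the mat. Its top face corners are at crop (365,232), (637,293), (610,450), (318,380), and the mat's are at (320,165), (730,255), (700,555), (243,440). The gripper is clear. One numeric check, then I'll hand in.

```bash
python3 - <<'E'
from h import *
from workcell import workorder
f=lambda c,z:cast("scene",np.array(c)/3.3+[220,150],z)[:,:2]
p=f([(365,232),(637,293),(610,450),(318,380)],.039);m=f([(320,165),(730,255),(700,555),(243,440)],.004)
a=lambda q:[np.degrees(np.arctan2(*(q[j]-q[i])[::-1])).round(1) for i,j in((0,1),(3,2),(1,2),(0,3))]
print(a(p),a(m));t=np.radians(5.9);R=np.array([[np.cos(t),np.sin(t)],[-np.sin(t),np.cos(t)]])
q=(p-[.481,.211])@R.T;print(q.round(3).tolist(),((m-[.481,.211])@R.T).round(3).tolist())
ab=np.abs(np.subtract(a(p),a(m))).mean();print(ab)
if np.abs(q[:,0]).max()<.118 and np.abs(q[:,1]).max()<.14 and ab<4: print(workorder.job_done())
E
```

```text
[np.float64(96.6), np.float64(97.3), np.float64(5.0), np.float64(6.2)] [np.float64(96.3), np.float64(97.3), np.float64(5.7), np.float64(9.3)]
[[-0.032, -0.093], [-0.034, 0.092], [0.092, 0.09], [0.096, -0.092]] [[-0.116, -0.146], [-0.118, 0.156], [0.125, 0.155], [0.132, -0.131]]
1.0249999999999995
the job is handed in; nothing more can be done
None
```

The job is handed in: the book lies flat and square on the mat, measured about 1° off its edges and at least 25 mm inside them, and the tea things looked undisturbed in the last picture showing them, after the topple; the verdict was not shown.

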